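Hold the spring gate open and push the spice tray into its bay

ROBOT

A 7-joint arm with a two-finger parallel gripper is mounted at the origin on a cart in front of the work surface, level with it; the furniture and walls round the work are solid. World frame = base frame: x ahead of the robot, y to its left, z up, the work surface at z = 0. Lengths are in m, angles in rad, forces in N, time in s.
With the tool pointing down it reaches from about 0.35 to 0.9 m from the base axis. Payload 8.1 kg.
Tool frame: the origin (TCP) lies at the very end of the fingers, on their centre line; the grasp point (between the pads) lies 19 mm behind it (arm.tcp_to_grasp is the z of the grasp point in the tool frame, in m); z points along the fingers, y is the line along which they close (so a half turn about z gives the same grasp; the last joint's range is limited). The gripper opens to 92 mm and grips with 3 to 60 N. Pads are 19 mm wide; open, the fingers measure 130 mm over their backs; the gripper's body (75 mm by 190 mm) begins 47 mm behind the grasp point.
Start: joints at [-1.384, 0.434, 0.025, 1.573, -0.012, 1.134, -0.075], TCP at [0.179, 0.599, 0.227] pointing down, gripper open.
Joint ranges: [-2.62, 2.62], [-0.44, 2.09], [-1.27, 1.32], [0.08, 2.57], [-1.32, 4.46], [0.12, 2], [-2.74, 2.74]. Speed limits (rad/s): [2.22, 2.22, 3.01, 3.01, 3.14, 3.14, 3.14].

INTERFACE

Orientations are given as a rotation vector (axis times angle).
In Python, from cell import readout, vision, sign_off, arm gives the robot as it stands. The module is installed in compiled form; this text tells all that it offers.
- The arm moves only by the shell command python3 -m creep 'ROWS' [FORCE]. ROWS is JSON, a list of rows, each a list of 5 numbers: the shift along the tool's x, y, z in units of 4 cm (1.0 is 4 cm), then the turn about the tool's z in units of 4 degrees (1.0 is 4 degrees), then the opening, from 0 (shut) to 1 (fully open). A call has 1 to 12 rows; each row shifts and turns the commanded pose from where the row before left it, along the tool's axes as they then stand; what a row does not reach is not made up. A row lasts 1/8 s, in which the tool goes at most 62.5 mm and 10.7 degrees, less where a joint would pass 70% of its speed; a pose out of reach is approached as far as the arm can. A call with a number of a shift or a turn outside -1 to 1 is refused whole. A call with a gripper value outside its range is refused whole. The fingers move at their own pace and stop on an object; FORCE is the grip in N (left out, the last holds). Time passes only in rows, so rows that do not move let the fingers close. It gives the time, the measured TCP pose, the force, the opening and the grip force at its end, in the units of the state.
- readout.observe(): the state, without advancing time (a new reading comes with each control period).
- vision.get_image(name): name is "side" or "top" or "wrist"; returns a dict with "pixels" (420x560x3 uint8, blue, green, red), "z_map" (420x560 float32, m along the optical axis (not along the pixel's ray), 0 where there is no reading), "camera_matrix" (3x3 intrinsics, pixels), "position" and "rotation" of the camera in the world. Camera axes: x right, y up, looking along -z (the intrinsics and any distortion apply to the point x, -y, -z); pixel columns grow to the right and rows downward; lengths in m; the calibration is good to about 2 mm. A picture is of the moment at which its call begins.
- sign_off(): hands the job in; it is judged then, once.
The state is a dict: "clock": time; "joints": joint angles; "dq": joint speeds; "joint_efforts": joint torques, N m; "position": TCP position; "ee_rot": TCP orientation; "force": force on the tool from outside, world axes, zero at the start; "ft_torque": the same for the moment, N m; "width": opening from 0.0 (shut) to 1.0 (fully open); "gripper_force": force on a finger pad.
Only numpy, scipy, OpenCV 4.12 (cv2) and the standard library are available. Lean on these libraries where they do the work, as an engineer would, in place of code of your own. Each camera call takes 0.05 s, during which the arm holds its last target. There are 200 camera calls.

TASK

A small steel tray with a spice jar standing in it waits in the chute on the worktable, stopped by a spring gate. With one fingertip press the long bar beside the chute down to open the gate, and keep it down while the other finger pushes the tray past the gate and fully home against the end stop; then let go so the gate springs shut behind the tray. The gate must stay clear of the tray, the tray and jar are never lifted, the jar stays standing, and the things round about are left alone.

Things in the scene. Friction and masses are not known exactly. Their poses are not given: they have to be found in the camera images.
- chute: Fixed steel chute. Origin on the table, on the centre line at the gate; +x is the tray's way, +z up; the -y side faces the robot. Floor 4 mm thick; inner width 107 mm (walls 4 mm thick, at y = +-53.5 mm), mouth at x = -218 mm. Walls and end stop reach 46 mm above the table. Heights below are above the table. Open to above.
- end_stop (a point): Centre of the inner face of the chute's end stop, at its foot on the chute floor, 168 mm past the gate in chute x.
- gate (a joint): Gate angle, rad: 0 shut (held by its spring), stop at 0.66. Turns about a rod along chute x at y = -66 mm, 14 mm high. From about 0.4 the blade is clear of a passing tray. The bar needs about 2 N to start, 5 N at 0.5; let go, the gate shuts by itself.
- blade_tip (a point): Lower inner corner of the gate's steel blade, on the face towards the tray; moves with the gate. Shut, it fills chute x = 0 to 5 mm, reaches over the near wall in to y = -28 mm, 40 to 54 mm high, so it blocks the tray's front rim by some 22 mm on the -y side. At 0.5 rad it has swung up and out over the near wall, top 67 mm high.
- bar_mid (a point): Middle of the top of the press bar (chute x = -100 mm). Steel strip 260 x 28 x 5 mm outside the near wall, chute x = -230 to +30 mm; pressing it down anywhere opens the gate and a fingertip can slide along it. Shut, its middle line is at y = -106 mm, outer edge tilted up, 45 mm high. At 0.5 rad it lies level, y = -98 to -126 mm, top 17 mm high; at the stop about 11 mm.
- vat: Steel tray, 101 mm wide, 150 long, 46 high, 0.2 to 0.4 kg, loose. Origin centre of underside; its +y (long axis) points along the way of travel. Rim 75 mm from the origin at the ends, 36 to 46 mm above the underside; end walls below it 69 mm. At the start the front rim is 15 to 45 mm before the blade; home, the origin is at chute x = 93 mm, the rear rim 18 mm past the gate.
- jar: Spice jar with a screw lid, 45 mm diameter, 106 mm tall, standing loose in the front half of the tray (20 to 30 mm forward of its middle). Origin at the centre of its underside, z up along the jar.
- timer: Round kitchen timer, 72 mm diameter, 47 mm high, on the table to the left; a bystander. Origin under its centre.
- measure_cup: Steel measuring cup with handle, 78 x 111 x 79 mm, on the table to the right; a bystander.
- mill: Salt shaker, 44 mm diameter, 90 mm tall, on the table beyond the end of the chute; a bystander. Origin under its centre.
- second_jar: Another spice jar, 47 mm diameter, 98 mm tall, standing on the table near the end of the chute on the robot's side; a bystander. Origin under its centre.
Mind the look-alikes: they are no part of the job. Leave any green or orange look-alike of the jar alone.

How it is judged:
By the outcome, as a careful person would: the job done as asked, in the order asked, and still so for the second after the job is handed in, with the robot touching nothing.
It also fails if it takes over 40 s, if anything falls off the work surface, if the arm or the gripper's body presses on something with over 40 N, if the wrist force passes 120 N, or if a joint passes its speed limit or range.

## Working session

There is one attempt and no reset: what is moved stays moved. The work goes in short steps, Python scripts to look and compute and a shell command to move; the robot and the scene stay as the last step left them, time stands still between calls to the robot, and variables do not carry over. Pictures are saved under pics/ and viewed, at most 10 in all, crops included, and the job is handed in when it is done.

```bash
mkdir -p pics; cat > h.py <<'E'
import numpy as np, cv2
from cell import readout, vision, arm
def pts(im):
    K=im["camera_matrix"];z=im["z_map"];h,w=z.shape
    u,v=np.meshgrid(np.arange(w),np.arange(h))
    c=np.stack([(u-K[0,2])/K[0,0]*z,-(v-K[1,2])/K[1,1]*z,-z],-1)
    return c@np.array(im["rotation"]).T+np.array(im["position"])
E
python3 - <<'E'
from h import *
for n in ("top","side"):
    im=vision.get_image(n); cv2.imwrite(f"pics/{n}0.png",im["pixels"]); np.savez(f"{n}0.npz",**im)
    print(n,im["position"],im["rotation"],im["camera_matrix"])
print(readout.observe(), arm.tcp_to_grasp)
E
```

```text
top [ 0.37921573 -0.08952291  1.17602587] [ 0.12975082 -0.14596234 -1.55841511] [[405.92045741   0.         272.83376147]
 [  0.         405.92045741 215.13892006]
 [  0.           0.           1.        ]]
side [ 0.97002955 -0.66072974  0.91094534] [0.68163647 0.20828142 0.5807288 ] [[396.84671236   0.         279.81173428]
 [  0.         396.84671236 206.87065878]
 [  0.           0.           1.        ]]
{'clock': 0.1, 'joints': array([-1.3835892 ,  0.43514376,  0.02495775,  1.57403334, -0.01162579,
        1.13401507, -0.07507144]), 'dq': array([ 0.00146993, -0.00252809, -0.0010227 , -0.00147718, -0.00023365,
       -0.00011342,  0.00099268]), 'joint_efforts': array([ 2.47348500e-03, -6.69124532e+01,  9.87495482e-01, -3.15143681e+01,
       -6.05655159e-02,  3.74787790e-02,  4.78081472e-05]), 'position': array([0.17850249, 0.59846473, 0.22601866]), 'ee_rot': array([-4.53679338e-01, -3.10855120e+00,  2.27833233e-03]), 'force': array([-1.07574325, -0.24264402, -0.27673855]), 'ft_torque': array([-0.01285234, -0.05592136, -0.04242108]), 'gripper_force': 0.0, 'width': 1.0015468190842431} -0.0188
```

View pics/top0.png

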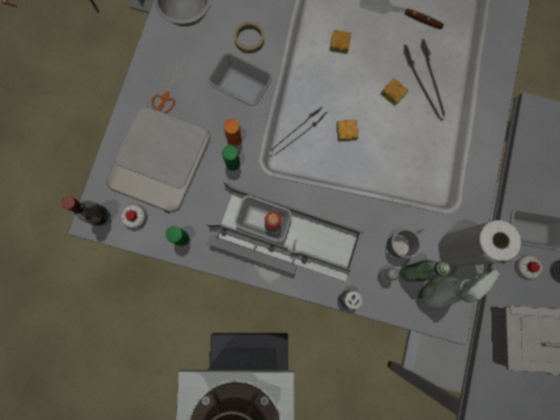

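View pics/side0.png

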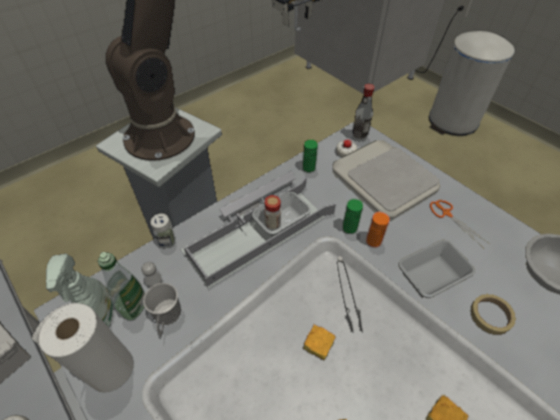

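The top view shows the chute from its mouth at (222,205) to its end at (355,250). The tray is at (263,220) with the red-lidded jar in it at (273,219), and the bar lies along (212,240)-(295,268). The jar candidates are the red-lidded one at (273,219), green at (177,235) and (231,157), orange at (233,130), and the white-lidded second jar at (352,299). Only the red-lidded one stands in the tray, so it is the jar meant. I'll confirm that with an enlarged crop and measure.

```bash
cat >> h.py <<'E'
from scipy.spatial.transform import Rotation as R
def P(im):
    im=dict(im); im["rotation"]=R.from_rotvec(im["rotation"]).as_matrix(); return pts(im)
E
python3 - <<'E'
from h import *
im=np.load("top0.npz");p=P(im)
c=im["pixels"][165:315,165:385]; cv2.imwrite("pics/crop.png",cv2.resize(c,None,fx=3.6,fy=3.6,interpolation=cv2.INTER_CUBIC))
for u,v in [(273,219),(300,330),(177,235),(231,157),(352,299),(402,243),(392,273),(320,240),(134,216)]: print((u,v),p[v,u].round(3))
# wall tops: z ~0.046 in chute region
m=np.zeros(p.shape[:2],bool); m[180:290,205:370]=1
s=m&(p[...,2]>0.038)&(p[...,2]<0.054)
mm=np.zeros(p.shape[:2],np.uint8); mm[s]=255
n,l,st,ce=cv2.connectedComponentsWithStats(mm)
for i in range(1,n):
    if st[i,4]>25:
        q=p[l==i]; print(st[i],q.mean(0).round(3)); r=cv2.minAreaRect(q[:,:2].astype(np.float32)); print(r)
E
```

```text
(273, 219) [ 0.558 -0.1    0.112]
(300, 330) [ 0.178 -0.244 -0.841]
(177, 235) [0.514 0.154 0.105]
(231, 157) [0.73  0.016 0.108]
(352, 299) [ 0.35  -0.308  0.097]
(402, 243) [ 0.508 -0.476  0.008]
(392, 273) [ 0.419 -0.419  0.088]
(320, 240) [ 0.516 -0.239  0.001]
(134, 216) [0.574 0.291 0.044]
[ 223  181  140   90 1034] [ 0.56  -0.131  0.046]
((0.5482762455940247, -0.13552941381931305), (0.4250776469707489, 0.12417435646057129), 69.98200225830078)
[290 180  80  17 207] [ 0.665 -0.265  0.04 ]
((0.6664835810661316, -0.2637607455253601), (0.23130300641059875, 0.015410223975777626), 78.82544708251953)
[206 224  82  25 144] [ 0.525 -0.025  0.045]
((0.5243957042694092, -0.02800559252500534), (0.2370903640985489, 0.012460805475711823), 73.95758819580078)
[206 239  90  36 434] [ 0.463 -0.038  0.042]
((0.4659510850906372, -0.03927569091320038), (0.2601117789745331, 0.020310712978243828), 71.35083770751953)
```

View pics/crop.png

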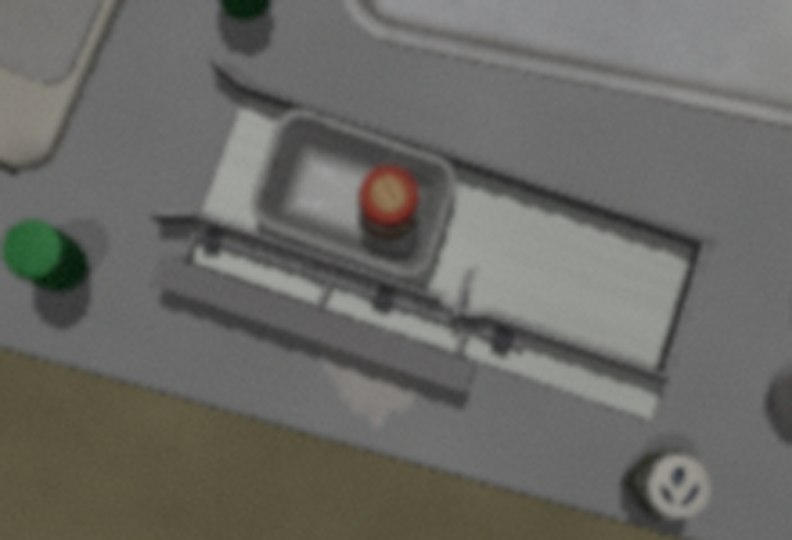

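The crop confirms it: the red-lidded jar stands in the tray at crop (388,195). The tray's rim spans (258,110)-(452,280), the gate blade is at (467,295) and the bar runs (160,275)-(470,390). Next I fit the chute frame.

```bash
cat > fit.py <<'E'
from h import *
im=np.load("top0.npz");p=P(im)
m=np.zeros(p.shape[:2],bool); m[180:290,205:370]=1
q=p[m]
# initial frame from bar
ex=-np.array([np.cos(np.radians(71.35)),np.sin(np.radians(71.35))])
bar=np.array([0.466,-0.0393])
def fr(q,ex,o): 
    ey=np.array([-ex[1],ex[0]]); d=q[:,:2]-o; return np.c_[d@ex,d@ey,q[:,2]]
o=bar-ex*(-.1)-np.array([-ex[1],ex[0]])*(-.106)
for it in range(4):
    c=fr(q,ex,o)
    top=(c[:,2]>.040)&(c[:,2]<.051)
    far=c[top&(c[:,0]>-.19)&(c[:,0]<.15)&(abs(c[:,1]-.0555)<.008 if it else abs(c[:,1]-.0555)<.02)]
    far=far[far[:,0]>-.0] if 0 else far
    a,b=np.polyfit(far[:,0],far[:,1],1)
    end=c[top&(abs(c[:,0]-.170)<.012)&(abs(c[:,1])<.045)]
    print("far n",len(far),"slope",a,"y",b,"end n",len(end),"x",end[:,0].mean() if len(end) else None)
    ey=np.array([-ex[1],ex[0]])
    o=o+ey*(b-.0555)+(ex*(end[:,0].mean()-.170) if len(end) else 0)
    th=np.arctan(a)*.9; ex=ex*np.cos(th)+ey*np.sin(th)
c=fr(q,ex,o);print("o",o,"ex",ex,np.degrees(np.arctan2(ex[1],ex[0])))
for nm,s in dict(near=(c[:,2]>.04)&(c[:,2]<.052)&(abs(c[:,1]+.0555)<.008)&(c[:,0]>0.04),bar=(abs(c[:,1]+.106)<.02)&(c[:,2]>.03),tray=(abs(c[:,1])<.051)&(c[:,2]>.042)&(c[:,2]<.056)&(c[:,0]<-.005)&(c[:,0]>-.21),jar=(c[:,2]>.1)&(c[:,2]<.12),floor=(abs(c[:,1])<.045)&(c[:,0]>.03)&(c[:,0]<.15)).items():
    k=c[s]; print(nm,len(k),np.percentile(k,[1,50,99],axis=0).round(4).tolist())
np.savez("frame.npz",o=o,ex=ex)
E
python3 fit.py
```

```text
far n 363 slope 0.031279435416002616 y 0.05417478688428954 end n 67 x 0.1701044517748028
far n 310 slope 0.004995987880890061 y 0.05629562858558319 end n 68 x 0.17010562291578252
far n 307 slope 0.00017595002479874758 y 0.05561944038484217 end n 66 x 0.17002355323732085
far n 307 slope -0.0007424447644144282 y 0.05556847105333546 end n 66 x 0.16999991650019292
o [ 0.53406915 -0.16803231] ex [-0.28918474 -0.95727331] -106.80915406254033
near 82 [[0.0423, -0.0595, 0.0407], [0.1118, -0.056, 0.0452], [0.1722, -0.0492, 0.0497]]
bar 788 [[-0.2297, -0.1145, 0.0308], [-0.0999, -0.1007, 0.0387], [0.0242, -0.0868, 0.0467]]
tray 507 [[-0.1953, -0.0504, 0.0421], [-0.1018, -0.0217, 0.0479], [-0.0283, 0.0509, 0.0543]]
jar 222 [[-0.0945, -0.0183, 0.1019], [-0.0738, 0.0021, 0.1121], [-0.0527, 0.0237, 0.1168]]
floor 1274 [[0.0314, -0.0442, -0.0012], [0.0903, -0.0001, 0.004], [0.1489, 0.0443, 0.009]]
```

```bash
cat >> h.py <<'E'
def frame():
    f=np.load("frame.npz"); ex=f["ex"]; return f["o"],ex,np.array([-ex[1],ex[0]])
def plan(x,y,z):
    """shift (tool axes, units) and turn (units) to TCP at chute x,y, height z"""
    s=readout.observe(); o,ex,ey=frame(); M=R.from_rotvec(s["ee_rot"]).as_matrix()
    t=np.r_[o+ex*x+ey*y,z]; d=t-s["position"]
    cp=s["position"][:2]-o
    a=M.T@np.r_[ey,0]; ang=np.degrees(np.arctan2(a[1],a[0]))-90; ang=(ang+90)%180-90
    print("clock",s["clock"],"chute pos",[round(float(v),4) for v in (cp@ex,cp@ey,s["position"][2])],"turn deg",round(ang,2),"units",round(ang/4,2),"shift units",(M.T@d/.04).round(2),"force",s["force"].round(1),"chute F",s["force"][:2]@ex, "toolx in chute",M[:2,0]@ex,M[:2,0]@ey,"J",s["joints"].round(2))
E
python3 - <<'E'
from h import *
from fit import c
plan(-.2,-.0565,.227)
s=(c[:,2]>.04)&(c[:,2]<.052)&(abs(c[:,1]+.0555)<.008)&((c[:,0]>0.04)|(c[:,0]<-.02)); k=c[s]; print(np.polyfit(k[:,0],k[:,1],1),len(k))
for lo in (-.22,-.16,-.1,-.04):
  s=(c[:,0]>lo)&(c[:,0]<lo+.06)&(abs(c[:,1]+.106)<.03)&(c[:,2]>.028); print(lo,c[s][:,1].min(),c[s][:,1].max(),np.median(c[s][:,1]))
h=np.histogram(c[(abs(c[:,1])<.03)&(c[:,2]>.035)&(c[:,2]<.06)][:,0],bins=np.arange(-.22,0,.005)); print(h[0].tolist())
E
```

```text
far n 363 slope 0.031279435416002616 y 0.05417478688428954 end n 67 x 0.1701044517748028
far n 310 slope 0.004995987880890061 y 0.05629562858558319 end n 68 x 0.17010562291578252
far n 307 slope 0.00017595002479874758 y 0.05561944038484217 end n 66 x 0.17002355323732085
far n 307 slope -0.0007424447644144282 y 0.05556847105333546 end n 66 x 0.16999991650019292
o [ 0.53406915 -0.16803231] ex [-0.28918474 -0.95727331] -106.80915406254033
near 82 [[0.0423, -0.0595, 0.0407], [0.1118, -0.056, 0.0452], [0.1722, -0.0492, 0.0497]]
bar 788 [[-0.2297, -0.1145, 0.0308], [-0.0999, -0.1007, 0.0387], [0.0242, -0.0868, 0.0467]]
tray 507 [[-0.1953, -0.0504, 0.0421], [-0.1018, -0.0217, 0.0479], [-0.0283, 0.0509, 0.0543]]
jar 222 [[-0.0945, -0.0183, 0.1019], [-0.0738, 0.0021, 0.1121], [-0.0527, 0.0237, 0.1168]]
floor 1274 [[0.0314, -0.0442, -0.0012], [0.0903, -0.0001, 0.004], [0.1489, 0.0443, 0.009]]
clock 0.1 chute pos [-0.6309, -0.562, 0.226] turn deg -89.8 units -22.45 shift units [-1.260e+01 -1.082e+01 -1.000e-02] force [-1.1 -0.2 -0.3] chute F 0.5433651747885202 toolx in chute 0.003530318707525123 -0.9999937632246555 J [-1.38  0.44  0.02  1.57 -0.01  1.13 -0.08]
[-0.01770781 -0.05325348] 184
-0.22 -0.11038236981555781 -0.08488648111774595 -0.09772740537606195
-0.16 -0.11222338971249915 -0.08585316821954384 -0.09971759075453504
-0.1 -0.11402960564001142 -0.08773277456787745 -0.10114412623903707
-0.04 -0.11627259926848561 -0.09022224371403212 -0.10305325690583804
[0, 0, 0, 0, 0, 0, 0, 0, 15, 43, 35, 2, 0, 1, 0, 0, 0, 0, 0, 0, 0, 0, 0, 0, 0, 1, 2, 1, 3, 1, 3, 2, 4, 2, 0, 1, 27, 40, 17, 0, 0, 0, 0]
```

The bar and near wall agree on about -1.6° of yaw and 2 mm of offset from the first fit, because the tray rim had skewed the far-wall fit. I correct the frame and start turning.

```bash
python3 - <<'E'
from h import *
o,ex,ey=frame(); th=-.028
ex2=ex*np.cos(th)+ey*np.sin(th); np.savez("frame.npz",o=o+ey*.002,ex=ex2)
plan(-.2,-.0565,.227)
E
python3 -m creep '[[0,0,0,-1,1],[0,0,0,-1,1],[0,0,0,-1,1],[0,0,0,-1,1],[0,0,0,-1,1],[0,0,0,-1,1],[0,0,0,-1,1],[0,0,0,-1,1],[0,0,0,-1,1],[0,0,0,-1,1],[0,0,0,-1,1],[0,0,0,-1,1]]'
python3 -m creep '[[0,0,0,-1,1],[0,0,0,-1,1],[0,0,0,-1,1],[0,0,0,-1,1],[0,0,0,-1,1],[0,0,0,-1,1],[0,0,0,-1,1],[0,0,0,-1,1],[0,0,0,-1,1],[0,0,0,-1,1]]'
python3 -c "
from h import *
plan(-.2,-.0565,.227)"
```

```text
clock 0.1 chute pos [-0.6149, -0.5815, 0.226] turn deg -88.19 units -22.05 shift units [-1.279e+01 -1.078e+01 -1.000e-02] force [-1.1 -0.2 -0.3] chute F 0.5700177966576737 toolx in chute 0.0315251017828614 -0.9995029552712514 J [-1.38  0.44  0.02  1.57 -0.01  1.13 -0.08]
clock: 1.6
position: [0.1786, 0.5986, 0.2262]
ee_rot: [0.853, -3.023, 0.001]
force: [-0.4, -0.1, 0.6]
width: 1.001
gripper_force: 0.0
clock: 2.85
position: [0.1786, 0.5986, 0.2263]
ee_rot: [1.836, -2.549, 0.001]
force: [0.1, -0.3, 0.7]
width: 0.999
gripper_force: 0.0
clock 2.85 chute pos [-0.6151, -0.5814, 0.2263] turn deg -0.07 units -0.02 shift units [ 1.036e+01 -1.313e+01 -1.000e-02] force [ 0.1 -0.3  0.7] chute F 0.24197967749785104 toolx in chute 0.9999989242932983 -0.0011415284533851518 J [-1.15  0.46 -0.32  1.55  0.15  1.16  1.32]
```

```bash
python3 -m creep '[[0.8,-1,0,0,1],[0.8,-1,0,0,1],[0.8,-1,0,0,1],[0.8,-1,0,0,1],[0.8,-1,0,0,1],[0.8,-1,0,0,1],[0.8,-1,0,0,1],[0.8,-1,0,0,1],[0.8,-1,0,0,1],[0.8,-1,0,0,1],[0.8,-1,0,0,1],[0.8,-1,0,0,1]]'
python3 -m creep '[[0.7,-1,0,0,1],[0,-0.1,0,0,1],[0,0,0,0,1]]'
python3 - <<'E'
from h import *
plan(-.2,-.0565,.227)
im=vision.get_image("wrist"); np.savez("w0.npz",**im); cv2.imwrite("pics/w0.png",im["pixels"])
p=P(im).reshape(-1,3); o,ex,ey=frame(); d=p[:,:2]-o; c=np.c_[d@ex,d@ey,p[:,2]]
def st(n,s): k=c[s]; print(n,len(k),np.percentile(k,[1,50,99],axis=0).round(4).tolist() if len(k) else "")
ok=(c[:,2]>0)&(c[:,2]<.06)
for x0 in (-.2,-.1,0,.1):
    sl=(c[:,0]>x0-.03)&(c[:,0]<x0+.03)
    st(f"near{x0}",sl&(abs(c[:,2]-.046)<.005)&(abs(c[:,1]+.0555)<.01)); st(f"bar{x0}",sl&(c[:,2]>.025)&(c[:,2]<.06)&(abs(c[:,1]+.106)<.025)); st(f"far{x0}",sl&(abs(c[:,2]-.046)<.005)&(abs(c[:,1]-.0555)<.01))
st("rim",(abs(c[:,1])<.03)&(abs(c[:,2]-.05)<.006)&(c[:,0]<-.1))
E
```

```text
clock: 4.35
position: [0.5115, 0.0803, 0.2266]
ee_rot: [1.833, -2.551, -0.0]
force: [0.7, 0.5, -0.9]
width: 1.001
gripper_force: 0.0
clock: 4.72
position: [0.5434, 0.0417, 0.2263]
ee_rot: [1.832, -2.551, -0.001]
force: [-0.0, 0.8, 0.4]
width: 1.0
gripper_force: 0.0
clock 4.725 chute pos [-0.2019, -0.0594, 0.2263] turn deg -0.21 units -0.05 shift units [ 0.05 -0.07 -0.02] force [-0.   0.8  0.4] chute F -0.7868496150097464 toolx in chute 0.9999934307882301 -0.0036244870486684074 J [-0.15  0.31 -0.03  1.77  0.01  1.07  2.63]
near-0.2 213 [[-0.2294, -0.0584, 0.0416], [-0.2015, -0.0542, 0.0466], [-0.1709, -0.052, 0.0484]]
bar-0.2 1322 [[-0.2292, -0.116, 0.0315], [-0.1991, -0.1037, 0.0398], [-0.1706, -0.0912, 0.046]]
far-0.2 282 [[-0.2291, 0.0489, 0.0412], [-0.1977, 0.057, 0.0463], [-0.1703, 0.062, 0.0503]]
near-0.1 303 [[-0.1293, -0.0552, 0.0449], [-0.098, -0.0531, 0.0468], [-0.0707, -0.0456, 0.0509]]
bar-0.1 1665 [[-0.1295, -0.1163, 0.0313], [-0.099, -0.104, 0.0397], [-0.0707, -0.0915, 0.0457]]
far-0.1 650 [[-0.1299, 0.0456, 0.0413], [-0.0988, 0.0551, 0.0472], [-0.0705, 0.0589, 0.051]]
near0 31 [[-0.0299, -0.0556, 0.0452], [-0.0271, -0.0546, 0.0466], [-0.0239, -0.0528, 0.0483]]
bar0 277 [[-0.0299, -0.1165, 0.0318], [-0.0259, -0.103, 0.0387], [-0.0203, -0.0921, 0.0459]]
far0 51 [[-0.0299, 0.0546, 0.0416], [-0.0264, 0.0555, 0.0462], [-0.0227, 0.0587, 0.0485]]
near0.1 0 
bar0.1 0 
far0.1 0 
rim 1862 [[-0.3851, -0.0295, 0.0446], [-0.3483, -0.0057, 0.0489], [-0.1708, 0.0291, 0.0535]]
```

View pics/w0.png

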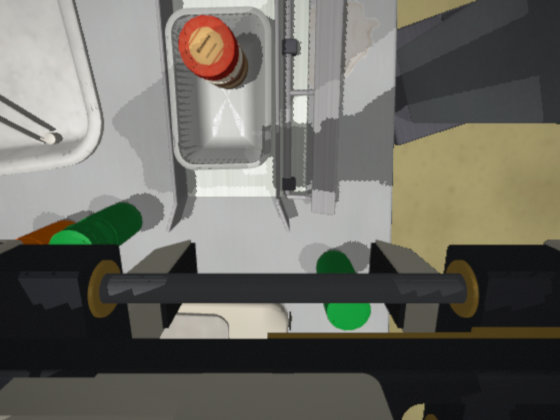

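The wrist view shows the tray rim's rear edge at (222,165), the jar at (210,45), the bar at (325,110) and the green look-alike at (345,300), clear of the planned path. Joint 7 is near its limit here and would run out during the push, so I use the equivalent half-turned pose.

```bash
T='x'
python3 -m creep '[[0,0,0,1,1],[0,0,0,1,1],[0,0,0,1,1],[0,0,0,1,1],[0,0,0,1,1],[0,0,0,1,1],[0,0,0,1,1],[0,0,0,1,1],[0,0,0,1,1],[0,0,0,1,1],[0,0,0,1,1],[0,0,0,1,1]]' | tail -0
python3 -m creep '[[0,0,0,1,1],[0,0,0,1,1],[0,0,0,1,1],[0,0,0,1,1],[0,0,0,1,1],[0,0,0,1,1],[0,0,0,1,1],[0,0,0,1,1],[0,0,0,1,1],[0,0,0,1,1],[0,0,0,1,1],[0,0,0,1,1]]' | tail -0
python3 -m creep '[[0,0,0,1,1],[0,0,0,1,1],[0,0,0,1,1],[0,0,0,1,1],[0,0,0,1,1],[0,0,0,1,1],[0,0,0,1,1],[0,0,0,1,1],[0,0,0,1,1],[0,0,0,1,1],[0,0,0,1,1],[0,0,0,1,1]]' | tail -0
python3 -m creep '[[0,0,0,1,1],[0,0,0,1,1],[0,0,0,1,1],[0,0,0,1,1],[0,0,0,1,1],[0,0,0,1,1],[0,0,0,1,1],[0,0,0,1,1],[0,0,0,1,1]]'
python3 - <<'E'
from h import *
im=np.load("w0.npz"); o,ex,ey=frame(); print("cam",im["position"],(im["position"][:2]-o)@ex,(im["position"][:2]-o)@ey)
np.savez("frame.npz",o=o+ey*.0015,ex=ex)
plan(-.2,-.0565,.06)
E
```

```text
clock: 10.4
position: [0.5429, 0.0432, 0.2266]
ee_rot: [-2.55, -1.833, -0.0]
force: [0.1, 0.7, 0.6]
width: 1.002
gripper_force: 0.0
cam [ 0.52170586 -0.02413776  0.3852961 ] -0.13256623033465026 -0.05918172803820261
clock 10.4 chute pos [-0.2031, -0.0618, 0.2266] turn deg -0.17 units -0.04 shift units [-0.08  0.14  4.17] force [0.1 0.7 0.6] chute F -0.6855892864763372 toolx in chute -0.9999950923589346 0.002981927185109059 J [-0.63  0.33  0.6   1.81 -0.21  1.07 -0.28]Exception ignored on flushing sys.stdout:
BrokenPipeError: [Errno 32] Broken pipe
Exception ignored on flushing sys.stdout:
BrokenPipeError: [Errno 32] Broken pipe
Exception ignored on flushing sys.stdout:
BrokenPipeError: [Errno 32] Broken pipe
```

```bash

python3 -m creep '[[0,0.1,0.6,0,1],[0,0,0.6,0,1],[0,0,0.6,0,1],[0,0,0.6,0,1],[0,0,0.6,0,1],[0,0,0.6,0,1],[0,0,0.4,0,1],[0,0,0,0,1]]'
python3 - <<'E'
from h import *
plan(-.2,-.0565,.017)
for n in ("side","top"):
    im=vision.get_image(n); np.savez(n+"1.npz",**im)
    cv2.imwrite(f"pics/{n}1.png",cv2.resize(im["pixels"][130:290,170:390] if n=="side" else im["pixels"][170:290,150:350],None,fx=3.5,fy=3.5,interpolation=cv2.INTER_CUBIC))
E
```

```text
clock: 11.4
position: [0.5465, 0.0408, 0.0659]
ee_rot: [-2.549, -1.834, 0.003]
force: [-0.6, 0.2, -0.3]
width: 0.999
gripper_force: 0.0
clock 11.4 chute pos [-0.202, -0.0577, 0.0659] turn deg -0.13 units -0.03 shift units [-0.05  0.03  1.22] force [-0.6  0.2 -0.3] chute F 0.01232750138129997 toolx in chute -0.999997184610963 0.0023138279406922572 J [-0.53  0.54  0.5   1.96 -0.37  0.73 -0.13]
```

View pics/side1.png

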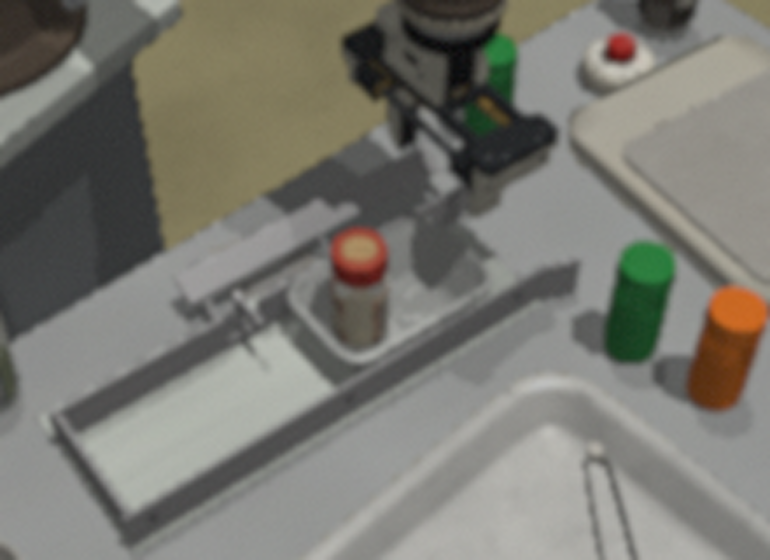

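The side view shows both fingertips above the chute, the inner one at (480,205) behind the tray rim's rear corner, and the green look-alike clear behind the gripper. I lower onto the bar.

```bash

python3 -m creep '[[0,0.03,0.2,0,1],[0,0,0.2,0,1],[0,0,0.2,0,1],[0,0,0.2,0,1],[0,0,0.2,0,1],[0,0,0.2,0,1],[0,0,0,0,1]]'
python3 - <<'E'
from h import *
plan(-.2,-.0565,.017)
im=vision.get_image("side")
cv2.imwrite(f"pics/side2.png",cv2.resize(im["pixels"][130:290,170:390],None,fx=3.5,fy=3.5,interpolation=cv2.INTER_CUBIC))
p=P(vision.get_image("top"))[180:290,205:370].reshape(-1,3); o,ex,ey=frame(); d=p[:,:2]-o; c=np.c_[d@ex,d@ey,p[:,2]]
k=c[(c[:,0]>-.12)&(c[:,0]<.02)&(c[:,1]<-.1)&(c[:,1]>-.124)]; print("bar z",np.percentile(k[:,2],[5,50,95]))
E
```

```text
clock: 12.38
position: [0.5481, 0.0398, 0.0181]
ee_rot: [-2.55, -1.833, 0.002]
force: [-2.6, 1.7, 4.8]
width: 0.999
gripper_force: 2.1
clock 12.375 chute pos [-0.2016, -0.0558, 0.0181] turn deg -0.19 units -0.05 shift units [-0.04 -0.02  0.03] force [-2.6  1.7  4.8] chute F -0.765917668522916 toolx in chute -0.9999944580138145 0.0033219343369747375 J [-0.48  0.61  0.44  1.99 -0.43  0.64 -0.09]
bar z [0.01430411 0.0183394  0.02161486]
```

View pics/side2.png

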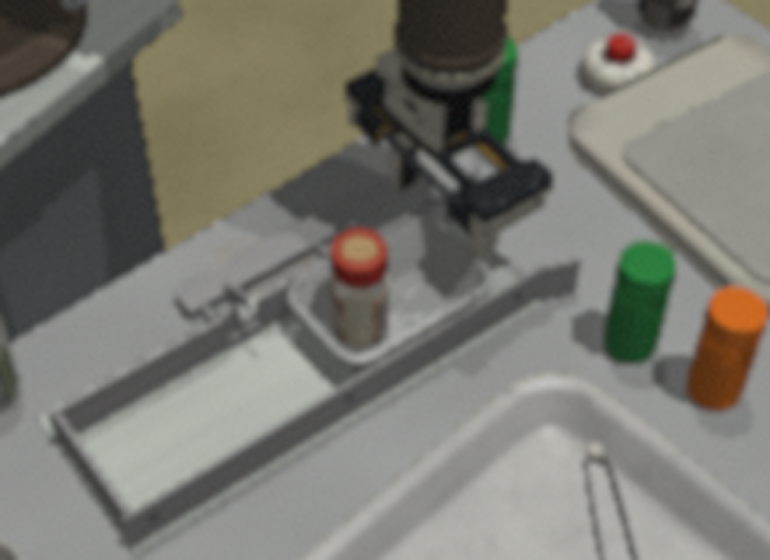

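The bar is down at 18 mm (about 0.48 rad) and the blade is up out of the chute at (235,305). I press slightly further and start to push.

```bash

python3 -m creep '[[-0.04,0,0.05,0,1],[-0.08,0,0,0,1],[-0.1,0,0,0,1],[-0.1,0,0,0,1],[-0.1,0,0,0,1],[-0.1,0,0,0,1],[-0.1,0,0,0,1],[-0.1,0,0,0,1],[-0.1,0,0,0,1],[-0.1,0,0,0,1],[-0.1,0,0,0,1],[-0.1,0,0,0,1]]'
python3 - <<'E'
from h import *
plan(.0085,-.0565,.0165)
im=vision.get_image("side")
p=P(vision.get_image("top"))[180:290,205:370].reshape(-1,3); o,ex,ey=frame(); d=p[:,:2]-o; c=np.c_[d@ex,d@ey,p[:,2]]
k=c[(c[:,0]>-.1)&(c[:,0]<.02)&(c[:,1]<-.1)&(c[:,1]>-.124)]; print("bar z",np.percentile(k[:,2],[5,50,95]))
k=c[(abs(c[:,1])<.035)&(abs(c[:,2]-.05)<.008)&(c[:,0]>-.08)]; print("front rim",np.percentile(k[:,0],[5,50,98]))
k=c[(c[:,2]>.1)&(c[:,2]<.115)&(c[:,0]>-.11)]; print("jar",k.mean(0))
E
```

```text
clock: 13.98
position: [0.5351, -0.0023, 0.0171]
ee_rot: [2.55, 1.834, 0.003]
force: [2.0, 5.1, 6.9]
width: 1.001
gripper_force: 3.8
clock 13.975 chute pos [-0.1576, -0.0549, 0.0171] turn deg -0.14 units -0.03 shift units [-4.15 -0.03  0.01] force [2.  5.1 6.9] chute F -5.516445226693111 toolx in chute -0.9999961710842877 0.0024407815917017227 J [-0.4   0.59  0.43  2.02 -0.42  0.61 -0.01]
bar z [0.0129349  0.01641544 0.0201633 ]
front rim [-0.03370637  0.00287722  0.1726646 ]
jar [-0.04014233 -0.00338301  0.1111835 ]
```

```bash

python3 -m creep '[[-0.12,0,0,0,1],[-0.12,0,0,0,1],[-0.12,0,0,0,1],[-0.12,0,0,0,1],[-0.12,0,0,0,1],[-0.12,0,0,0,1],[-0.12,0,0,0,1],[-0.12,0,0,0,1],[-0.12,0,0,0,1],[-0.12,0,0,0,1],[-0.12,0,0,0,1],[-0.12,0,0,0,1]]'
python3 - <<'E'
from h import *
plan(.0085,-.0565,.0165)
im=vision.get_image("side")
cv2.imwrite(f"pics/side3.png",cv2.resize(im["pixels"][130:290,170:390],None,fx=3.5,fy=3.5,interpolation=cv2.INTER_CUBIC))
p=P(im).reshape(-1,3); o,ex,ey=frame(); d=p[:,:2]-o; c=np.c_[d@ex,d@ey,p[:,2]]
k=c[(c[:,0]>-.07)&(c[:,0]<.02)&(c[:,1]<-.1)&(c[:,1]>-.124)]; print("bar z",np.percentile(k[:,2],[5,50,95]))
k=c[(abs(c[:,1])<.035)&(abs(c[:,2]-.05)<.006)&(c[:,0]>-.08)&(c[:,0]<.15)]; print("front rim",np.percentile(k[:,0],[5,50,98]))
E
```

```text
clock: 15.58
position: [0.5166, -0.0568, 0.0171]
ee_rot: [-2.55, -1.835, -0.002]
force: [1.8, 6.5, 5.6]
width: 1.001
gripper_force: 3.9
clock 15.575 chute pos [-0.0999, -0.0552, 0.0171] turn deg -0.13 units -0.03 shift units [-2.71 -0.03  0.01] force [1.8 6.5 5.6] chute F -6.746219411698336 toolx in chute -0.9999967945399022 0.002220719877149291 J [-0.3   0.58  0.42  2.06 -0.42  0.59  0.09]
bar z [0.0022776  0.42310748 0.52302477]
front rim [-0.07831197  0.05549452  0.06147931]
```

View pics/side3.png

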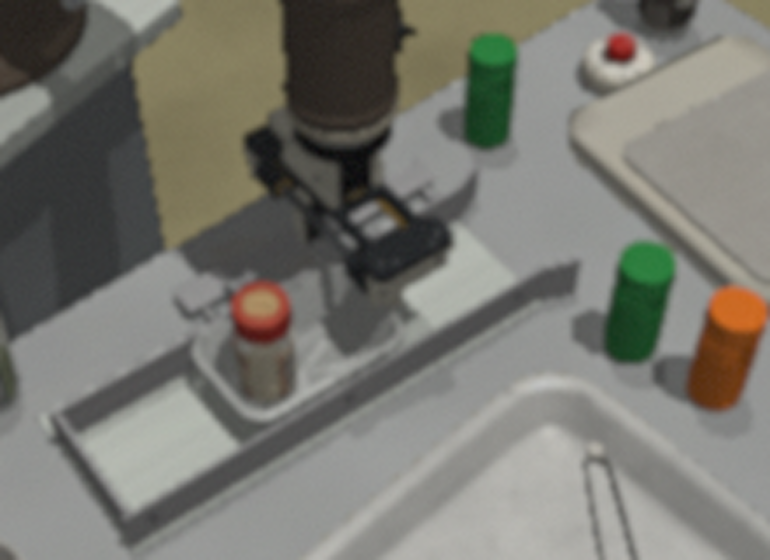

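The tray is past the blade with its front rim at (215,385), the jar is upright at (262,330), and about 107 mm remains. I continue.

```bash

python3 -m creep '[[-0.12,0,0,0,1],[-0.12,0,0,0,1],[-0.12,0,0,0,1],[-0.12,0,0,0,1],[-0.12,0,0,0,1],[-0.12,0,0,0,1],[-0.12,0,0,0,1],[-0.12,0,0,0,1],[-0.12,0,0,0,1],[-0.12,0,0,0,1],[-0.12,0,0,0,1],[-0.12,0,0,0,1]]'
python3 -m creep '[[-0.12,0,0,0,1],[-0.12,0,0,0,1],[-0.12,0,0,0,1],[-0.12,0,0,0,1],[-0.12,0,0,0,1],[-0.1,0,0,0,1],[-0.08,0,0,0,1],[-0.08,0,0,0,1],[-0.06,0,0,0,1],[-0.06,0,0,0,1],[0,0,0,0,1]]'
python3 -c "
from h import *
plan(.0085,-.0565,.0165)"
```

```text
clock: 17.12
position: [0.4982, -0.1114, 0.017]
ee_rot: [-2.55, -1.835, -0.002]
force: [2.1, 5.7, 7.3]
width: 1.0
gripper_force: 4.2
clock: 18.5
position: [0.4855, -0.1487, 0.017]
ee_rot: [-2.55, -1.834, -0.002]
force: [1.9, 6.0, 6.8]
width: 1.001
gripper_force: 3.8
clock 18.5 chute pos [-0.0029, -0.0557, 0.017] turn deg -0.15 units -0.04 shift units [-0.29 -0.02  0.01] force [1.9 6.  6.8] chute F -6.269401292967085 toolx in chute -0.9999963484786546 0.0025392804152504773 J [-0.1   0.56  0.41  2.09 -0.4   0.57  0.27]
```

Not yet in contact, with about 10 mm to go. I push slowly until the force rises.

```bash

python3 -m creep '[[-0.06,0,0,0,1],[-0.05,0,0,0,1],[-0.04,0,0,0,1],[-0.04,0,0,0,1],[-0.04,0,0,0,1],[-0.03,0,0,0,1],[0,0,0,0,1]]'
python3 -c "
from h import *
plan(.0085,-.0565,.0165)"
```

```text
clock: 19.38
position: [0.4826, -0.1572, 0.017]
ee_rot: [-2.548, -1.836, -0.003]
force: [3.4, 9.5, 8.3]
width: 0.998
gripper_force: 6.0
clock 19.375 chute pos [0.006, -0.0557, 0.017] turn deg -0.04 units -0.01 shift units [-0.06 -0.02  0.01] force [3.4 9.5 8.3] chute F -10.088788361518542 toolx in chute -0.9999972915047182 0.0006553260624998994 J [-0.08  0.56  0.4   2.09 -0.4   0.57  0.29]
```

```bash

python3 -m creep '[[-0.03,0,0,0,1],[-0.03,0,0,0,1],[-0.03,0,0,0,1],[0,0,0,0,1]]'
python3 - <<'E'
from h import *
plan(.0085,-.0565,.0165)
im=vision.get_image("side")
cv2.imwrite(f"pics/side4.png",cv2.resize(im["pixels"][150:310,150:370],None,fx=3.5,fy=3.5,interpolation=cv2.INTER_CUBIC))
E
```

```text
clock: 19.88
position: [0.4825, -0.1576, 0.0171]
ee_rot: [-2.542, -1.84, -0.006]
force: [6.3, 18.8, 10.0]
width: 1.003
gripper_force: 11.1
clock 19.875 chute pos [0.0064, -0.0557, 0.0171] turn deg 0.2 units 0.05 shift units [-0.05 -0.02  0.01] force [ 6.3 18.8 10. ] chute F -19.88477429122937 toolx in chute -0.9999800728071677 -0.003532862333796186 J [-0.08  0.56  0.4   2.09 -0.4   0.57  0.29]
```

View pics/side4.png

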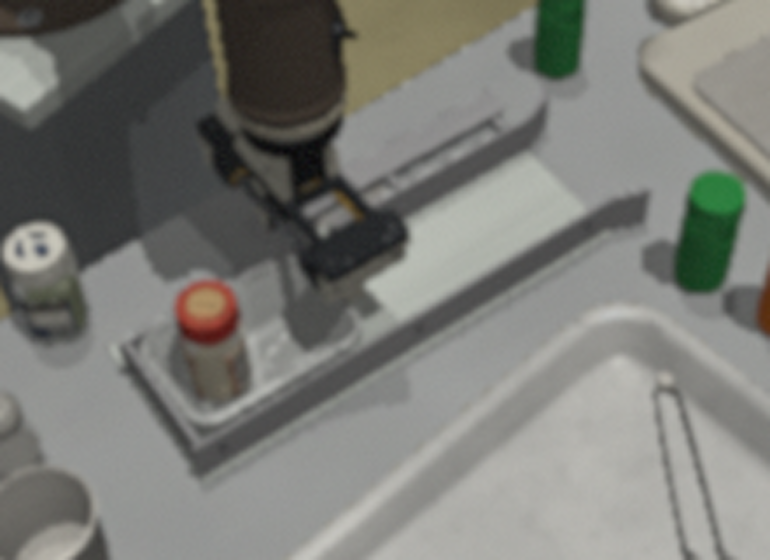

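The tray's front rim is against the end stop at (165,390)-(205,430) and the jar stands at (210,340). The push force doubled without motion, so it is home. I unload the finger, then lift straight up.

```bash

python3 -m creep '[[0.08,0,0,0,1],[0.08,0,0,0,1],[0.08,0,0,0,1],[0,0,-0.1,0,1],[0,0,-0.2,0,1],[0,0,-0.3,0,1],[0,0,-0.3,0,1],[0,0,-0.5,0,1],[0,0,-0.8,0,1],[0,0,-1,0,1],[0,0,-1,0,1],[0,0,-1,0,1]]'
python3 -m creep '[[1,0,-0.3,0,1],[1,0,0,0,1],[1,0,0,0,1],[1,0,0,0,1],[1,0,0,0,1],[0,0,0,0,1],[0,0,0,0,1]]'
python3 - <<'E'
from h import *
plan(.0085,-.0565,.0165)
im=vision.get_image("side")
cv2.imwrite(f"pics/side5.png",cv2.resize(im["pixels"][150:310,150:370],None,fx=3.5,fy=3.5,interpolation=cv2.INTER_CUBIC))
p=P(im).reshape(-1,3); o,ex,ey=frame(); d=p[:,:2]-o; c=np.c_[d@ex,d@ey,p[:,2]]
k=c[(abs(c[:,1])<.03)&(abs(c[:,2]-.05)<.006)&(c[:,0]>.005)&(c[:,0]<.19)]; print("rim",np.percentile(k[:,0],[1,5,95,99]))
k=c[(c[:,0]>-.2)&(c[:,0]<.02)&(abs(c[:,1]+.106)<.015)&(c[:,2]<.07)]; print("bar z",np.percentile(k[:,2],[5,50,95]))
E
```

```text
clock: 21.42
position: [0.4829, -0.1531, 0.2265]
ee_rot: [-2.551, -1.833, 0.0]
force: [1.2, -0.1, -0.4]
width: 1.002
gripper_force: 0.0
clock: 22.3
position: [0.547, 0.0356, 0.2369]
ee_rot: [2.551, 1.833, -0.001]
force: [0.6, 0.2, -0.6]
width: 0.999
gripper_force: 0.0
clock 22.3 chute pos [-0.1972, -0.0556, 0.2369] turn deg -0.21 units -0.05 shift units [-5.14 -0.    5.51] force [ 0.6  0.2 -0.6] chute F -0.3847267828977503 toolx in chute -0.999993270680742 0.003607301277140272 J [-0.55  0.32  0.51  1.78 -0.17  1.09 -0.31]
rim [0.01735177 0.01917564 0.17019963 0.17146007]
bar z [-0.00122426  0.03412055  0.04470814]
```

View pics/side5.png

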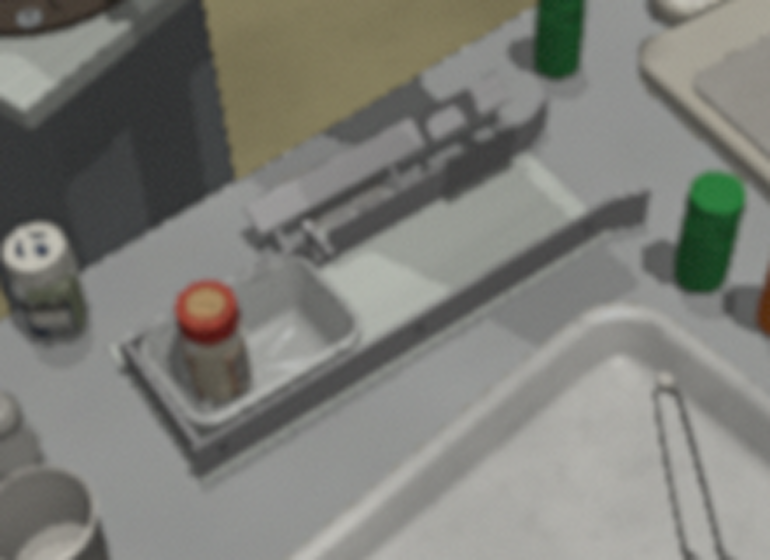

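The tray is home: its rim spans 17 to 170 mm in chute x. The jar stands at (210,340), and the bar is up with the blade at (318,235) shut behind the tray. The robot touches nothing.

```bash
python3 -c "
from cell import sign_off
print(sign_off())"
```

```text
the job is handed in; nothing more can be done
None
```

The job is handed in after about 22 s on the robot's clock: the tray is home against the end stop, the jar is still standing, the gate is shut behind the tray, and the surrounding things were not touched.

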